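# Seat a lens in the bayonet test stand and hold it

### The job

Get the lens test stand ready and hold the lens in it for a reading: first press the hinged cover of the stand's sensor bay down until its catch holds it shut. Then take the lens with the two lugs, set its tail into the stand's round mount with the lugs in the slots, push it down against the spring until its shoulder is on the mount, and turn it a quarter turn clockwise (seen from above) as far as it goes. The mount's return spring would turn it back out, so finish while still gripping the lens at that stop, and leave the other things on the bench where they are.

Things in the scene. Friction and masses are not known exactly. Their poses are not given: they have to be found in the camera images.
- tester: Fixed grey lens test stand, 116 x 196 mm, 50 mm high, a steel bayonet mount in its top. Origin on the bench below the mount's centre, z up. It reaches from local y = -58 to +138 mm; the +y part is the sensor bay with the hinged cover. Local x runs along the mount's two slots.
- mount (a point): Centre of the mount, level with its flange's top, 50 mm above the bench. The flange is 6 mm thick, with a hole of radius 22.5 mm and two facing slots along the stand's +x and -x, 16 mm wide, reaching 33.5 mm from the centre; free space below it.
- rotor_top (a point): Centre of the upper face of the spring-loaded rotor in the mount: a disc of radius 20.5 mm, at rest 11 mm below the flange's top, with a drive bar on it 36 mm long, 9 mm wide, 6 mm high. At rest the bar lies along the slots. The rotor is pushed up with about 4 N at rest, 8.5 N when 11 mm lower (lens fully down).
- rotor (a joint): Turn of the mount's rotor in rad: 0 at rest, growing clockwise seen from above up to a hard stop at 1.4. A return spring pulls it back with 0.06 N m at 0 and 0.17 N m at 1.4. The lens's keyed tail turns it, with about 0.15 rad of play each way.
- cover (a joint): Opening of the sensor bay's black cover in rad: 0 shut; starts 0.45 to 0.85 open and stays there by light friction, lightly sprung open. In the last 0.08 rad a nib snaps past a spring plunger (about 3 to 5 N at the free edge, twice that half-way to the hinge), which then holds it shut at 0; short of that it rises again.
- cover_hinge (a point): Middle of the cover's hinge line, 50.5 mm above the bench, at stand coordinates x = +42, y = +92 mm; the line runs along the stand's y. The cover is a plate 60 mm wide (along y), 5 mm thick, and reaches from here towards the stand's -x; its free edge is 77 mm from the hinge. Shut, its upper face is level, 53 mm above the bench.
- cover_edge (a point): Middle of the cover's free edge, on its upper face; it moves with the cover.
- lens: The lens to fit, standing on its tail: 80 mm high, 0.23 kg. Origin at the centre of its underside, z up. Black barrel of radius 26 mm from z = 22 to 76 mm, best gripped at z = 50 to 65 mm. Two lugs stick out along local +x and -x, 12 mm wide, to 31 mm from the axis, z = 8 to 13 mm, visible from above; two small steel tabs on the top rim stand right above them.
- lens_seat (a point): Centre of the lens's shoulder (the barrel's underside, 22 mm above the lens's origin), which comes down on the flange's top. Below it a steel neck of radius 20 mm; the lowest 8 mm have a slot 13 mm wide along the lens's x for the drive bar. Either way round fits. The lugs can turn under the flange only with the shoulder within 3 mm of it.
- barrel: Bystander: empty black lens barrel, 74 mm wide, 50 mm high, without lugs; origin at the centre of its underside.
- filter_ring: Bystander: flat black ring, 58 mm wide, 7 mm high; origin at the centre of its underside.
- cage_ring: Bystander: flat brass ring, 64 mm wide, 4 mm high; origin at the centre of its underside.
- iris_plate: Bystander: flat dark steel ring plate, 70 mm wide, 4 mm high; origin at the centre of its underside.
- driver: Bystander: screwdriver lying on the bench, 140 mm long.
- jar: Bystander: small amber glass pot, 44 mm wide, 30 mm high; origin at the centre of its underside.
- tweezers: Bystander: steel tweezers lying on the bench, 120 mm long; origin at the middle.

How it is judged (in metres and radians):
On the way, in this order (a step that is already met when the one before it is completed fails the run):
1. the cover is pressed shut and stays shut (value of joint cover below 0.04 rad), for 0.3 s.
2. the lens is pushed down in the mount, lugs in the slots, before it is turned (horizontal distance between lens and mount below 0.005 m and z of lens in the frame of mount below -0.0175 m and value of joint rotor below 0.3 rad), for 0.05 s.
At the end, for the whole second after the job is handed in: The cover is shut (under 0.04 rad); the lens sits in the mount within 5 mm of its centre, upright within 0.1 rad, its underside at least 17.5 mm below the flange's top (lugs under the flange), turned with the rotor to at least 1.2 of 1.4 rad, still, and gripped by the fingers with more than 2 N (value of joint cover below 0.04 rad and value of joint rotor above 1.2 rad and angle between the x axis of lens and the x axis of tester, either way round above 1.15 rad and horizontal distance between lens and mount below 0.005 m and z of lens in the frame of mount below -0.0175 m and angle between lens's own z axis and vertical below 0.1 rad and angular speed of lens below 0.3 rad/s and contact force between the fingers and lens above 2 N); the arm keeps its last pose, push and grip.
It fails at once if another thing on the bench is pushed more than 30 mm away (distance of any of barrel, filter_ring, cage_ring, iris_plate, driver, jar, tweezers from where it was at the start of the episode above 0.03 m).
It also fails if it takes over 58 s, if anything falls off the work surface, if the arm or the gripper's body presses on something with over 40 N, if the wrist force passes 120 N, or if a joint passes its speed limit or range.

### The arm

A 6-joint arm with a two-finger parallel gripper is mounted at the origin on the work surface. World frame = base frame: x ahead of the robot, y to its left, z up, the work surface at z = 0. Lengths are in mm, angles in degrees, forces in N, time in s.
With the tool pointing down it reaches from about 375 to 900 mm from the base axis. Payload 3.1 kg.
Tool frame: the origin (TCP) lies on the centre line of the jaws, within the pads' length; the fingertips stand 8 mm ahead of it and the grasp point (between the pads) lies 11 mm behind it (bot.tip_reach is the distance from the TCP to the fingertips, in mm); z points along the fingers, y is the line along which they close (so a half turn about z gives the same grasp; the last joint's range is limited). The gripper opens to 85 mm and grips with 20 to 120 N. Pads are 22 mm wide; open, the fingers measure 114 mm over their backs; the gripper's body (76 mm by 85 mm) begins 54 mm behind the grasp point. The pads swing forward as they close: fully open they stand 13 mm farther back than shut.
Start: joints at [53.486, 30.224, 82.088, -0, 67.689, -10.227], TCP at [276.753, 560.361, 239.31] pointing down, gripper open.
Joint ranges: [-176.69, 176.69], [-43.24, 126.21], [12.49, 139.97], [-82, 262], [0, 151.66], [-163.58, 163.58]. Speed limits (degrees/s): [159.86, 159.86, 180, 180, 180, 180].

### API

Orientations are given as [roll, pitch, yaw] about the fixed x, y, z axes, in that order (R = Rz(yaw) Ry(pitch) Rx(roll)).
In Python, from cell import bot gives the robot as it stands.
- The arm moves only by the shell command python3 shift.py FILE [OPENING], which reads ROWS from the file FILE. ROWS is a JSON list of rows, 1 to 10 of them, each an object with the fields x, y, z (the shift in units of 25 mm), drx, dry, drz (a rotation vector in degrees); a field left out counts as zero; each row is the pose to reach, as a shift and turn from the pose commanded when the command began, along the tool's axes at that moment; what a row does not reach only later rows make up. A row lasts 1/10 s, in which the tool goes at most 50 mm and 8.59 degrees, less where a joint would pass 70% of its speed; a pose out of reach is approached as far as the arm can. OPENING is the finger opening in mm, set as the command begins (- or left out keeps the last). The fingers move at their own pace and stop on an object; the grip force is fixed at half the most. Time passes only in rows, so rows that do not move let the fingers close. It prints the time, the measured TCP pose, the force, the opening and the grip force at its end. Input that does not fit is refused with a message, and nothing moves.
- bot.state(): the state, without advancing time (a new reading comes with each control period).
- bot.camera(name): name is "scene" or "top" or "wrist"; returns the picture (480x640x3 uint8, red, green, blue); there is no depth.
- bot.camera_params(name): a dict with "fx", "fy", "cx", "cy" (pixels), "R" (3x3) and "t" (3): a world point X has camera coordinates R X + t. Camera axes: x right, y down, z forward; pixel columns grow to the right and rows downward; lengths in mm; the calibration is good to about 2 mm. The wrist camera is an equidistant fisheye: a pixel r from the principal point sees the ray r / f radians off the axis. A picture is of the moment at which its call begins: read the wrist's pose just before it. camera_params takes no time and is no camera call; for the wrist camera it gives the pose at the moment of the call.
- bot.job_done(): hands the job in; it is judged then, once.
The state is a dict: "clock": time; "q": joint angles; "qvel": joint speeds; "tau": joint torques, N m; "position": TCP position; "tool_rot": TCP orientation; "force": force on the tool from outside, world axes, zero at the start; "torque": the same for the moment, N m; "opening": finger opening in mm; "finger_force": force on a finger pad.
Only numpy, scipy, OpenCV 4.12 (cv2) and the standard library are available. Lean on these libraries where they do the work, as an engineer would, in place of code of your own. Each camera call takes 0.05 s, during which the arm holds its last target. There are 200 camera calls.

## Working session

There is one attempt and no reset: what is moved stays moved. The work goes in short steps, Python scripts to look and compute and a shell command to move; the robot and the scene stay as the last step left them, time stands still between calls to the robot, and variables do not carry over. Pictures are saved under pics/ and viewed, at most 10 in all, crops included, and the job is handed in when it is done.

```bash
ls; mkdir -p pics; python3 - <<'E'
from cell import bot
import cv2,numpy as np
for n in ("scene","top"):
    im=bot.camera(n); cv2.imwrite(f"pics/{n}0.png",im[:,:,::-1])
    p=bot.camera_params(n); print(n,{k:np.round(v,3).tolist() for k,v in p.items()})
print(bot.state())
E
```

```text
cell.py
pics
shift.py
scene {'fx': 541.606, 'fy': 541.606, 'cx': 324.369, 'cy': 243.433, 'R': [[0.755, 0.655, 0.0], [0.563, -0.648, -0.513], [-0.336, 0.388, -0.858]], 't': [-435.317, -271.498, 1430.486]}
top {'fx': 471.201, 'fy': 471.201, 'cx': 325.681, 'cy': 249.716, 'R': [[0.043, -0.999, 0.002], [-0.977, -0.042, -0.208], [0.207, 0.007, -0.978]], 't': [-8.018, 567.393, 944.265]}
{'clock': 0.1, 'q': array([ 5.34837661e+01,  3.02741205e+01,  8.21503890e+01,  1.97735337e-03,
        6.76880376e+01, -1.02281524e+01]), 'qvel': array([ 0.07889399, -0.00417771, -0.1725101 ,  0.05529858,  0.11646492,
       -0.03100449]), 'tau': array([-4.11156934e-04, -4.43307388e+01, -1.78585196e+01, -2.33694636e-04,
        3.89027919e-03,  1.29863139e-05]), 'position': array([276.39493741, 559.85934047, 238.41882525]), 'tool_rot': array([-1.79889566e+02, -2.17835776e-02,  1.53711145e+02]), 'force': array([ 0.23733772, -0.35045296,  0.16338118]), 'torque': array([-0.02451103, -0.00687178,  0.03853928]), 'finger_force': 0.0, 'opening': 85.57724770537308}
```

View pics/top0.png

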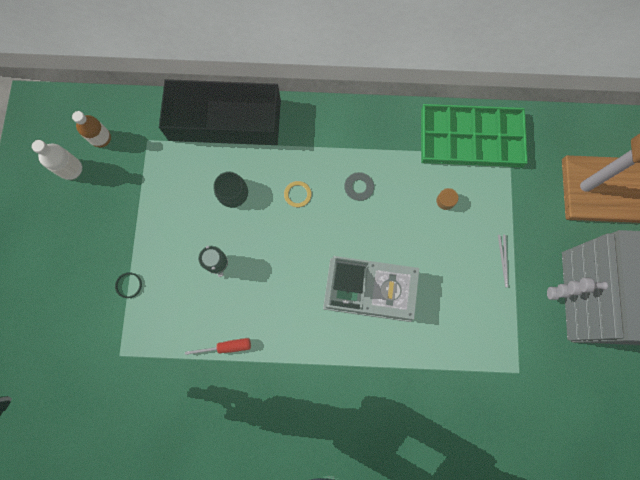

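View pics/scene0.png

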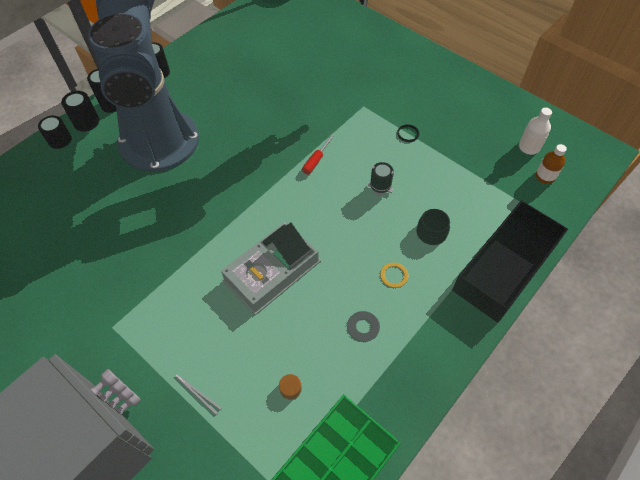

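The top view shows the lens at about (212,260), the stand at about (372,289) with the mount at about (391,290), and the cover open at about (349,277) with its hinge on the upper side. In the scene view the lens is at (382,177) and the stand at (270,265).

```bash
cat > h.py <<'E'
import numpy as np,cv2
from cell import bot
from scipy.spatial.transform import Rotation as Rn
P={n:bot.camera_params(n) for n in("scene","top")}
def ray(p,px,fish=False):
    u=(np.array(px,float)-[p["cx"],p["cy"]])/[p["fx"],p["fy"]]
    if fish:
        r=np.hypot(*u); d=np.r_[u*(np.sin(r)/r if r>1e-9 else 1),np.cos(r)]
    else: d=np.r_[u,1]
    R=np.array(p["R"]);return -R.T@np.array(p["t"]),R.T@d
def onplane(p,px,z,fish=False):
    c,d=ray(p,px,fish);return c+d*(z-c[2])/d[2]
def proj(p,X,fish=False):
    c=np.array(p["R"])@X+p["t"]
    if fish:
        r=np.arctan2(np.hypot(c[0],c[1]),c[2]);k=r/np.hypot(c[0],c[1])
        return np.array([p["cx"]+p["fx"]*k*c[0],p["cy"]+p["fy"]*k*c[1]])
    return np.array([p["fx"]*c[0]/c[2]+p["cx"],p["fy"]*c[1]/c[2]+p["cy"]])
E
python3 - <<'E'
import cv2,numpy as np
t=cv2.imread("pics/top0.png");s=cv2.imread("pics/scene0.png")
def cr(im,x,y,w,h,f):return cv2.resize(im[y:y+h,x:x+w],None,fx=f,fy=f,interpolation=cv2.INTER_CUBIC)
a=cr(t,320,250,100,75,4);b=cr(t,190,235,50,75,4);c=cr(s,215,215,110,75,4);d=cr(s,360,150,45,75,4)
o=np.vstack([np.hstack([a,b]),np.hstack([c,d])[:,:620] if 0 else np.zeros((300,600,3),np.uint8)])
o[300:,:440]=c;o[300:,440:600]=d[:,:160]
cv2.imwrite("pics/c1.png",o)
E
```

```text
(no output)
```

View pics/c1.png

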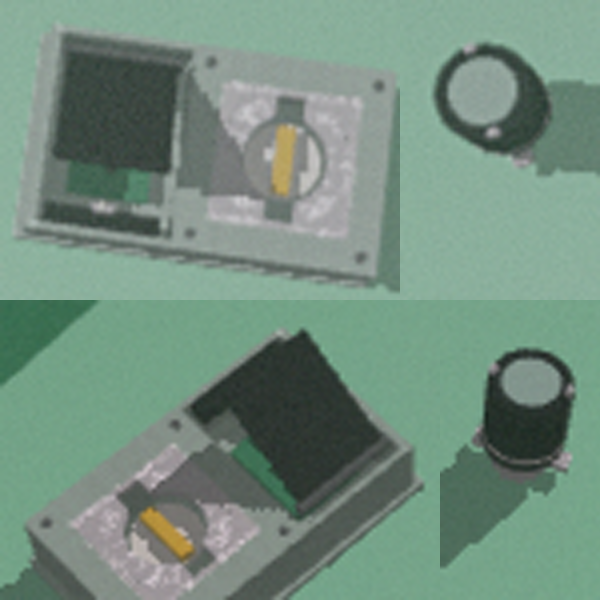

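The crops show the stand's top corners at (334,256), (419,268), (414,319), (324,309), and the bar/mount centre at about (391,290). The lens tabs are at top (207.5,246.7)/(213.2,268) and scene (373,167)/(392.7,172.5).

```bash
python3 - <<'E'
from h import *
T,S=P["top"],P["scene"]
f=lambda u,v,ox,oy:((u+.5)/4-.5+ox,(v+.5)/4-.5+oy)
C=[onplane(T,f(u,v,320,250),50) for u,v in((58,25),(395,72),(375,275),(18,235))]
C=np.array(C);print("corners",C.round(1),"sides",[np.linalg.norm(C[i]-C[(i+1)%4]).round(1) for i in range(4)])
yd=(C[0]-C[1]+C[3]-C[2])/2; xd=(C[0]-C[3]+C[1]-C[2])/2
print("yaw from y",np.degrees(np.arctan2(-yd[0],yd[1])),"from x",np.degrees(np.arctan2(xd[1],xd[0])))
print("mount top",onplane(T,f(285,160,320,250),50).round(1))
print("mount scene",onplane(S,f(165,533-300,215,215),48).round(1))
CS=np.array([onplane(S,f(u,v-300,215,215),50) for u,v in((413,445),(278,333),(30,525))]);print("scene corners BR? ",CS.round(1))
def two(a,b):
    c1,d1=ray(T,a);c2,d2=ray(S,b)
    A=np.c_[d1,-d2];k=np.linalg.lstsq(A,c2-c1,rcond=None)[0]
    p,q=c1+k[0]*d1,c2+k[1]*d2;return ((p+q)/2).round(1),np.linalg.norm(p-q).round(1)
ta=f(470-400,47,190,235);tb=f(493-400,132,190,235)
sa=f(571-440,390-300,360,150);sb=f(492-440,368-300,360,150)
print(two(ta,sa),two(tb,sb),two(ta,sb),two(tb,sa))
for z in(78,):
  for p,l in((T,(ta,tb)),(S,(sa,sb))):
    q=[onplane(p,i,z) for i in l];print(q[0].round(1),q[1].round(1),((q[0]+q[1])/2).round(1),np.linalg.norm(q[0]-q[1]),np.degrees(np.arctan2(*(q[0]-q[1])[1::-1])))
# lugs z=10
print("lug T",onplane(T,f(122,160,190,235),10).round(1),"S",[onplane(S,f(u-440,v-300,360,150),10).round(1) for u,v in((478,438),(565,460))])
E
```

```text
corners [[ 556.5   -2.1   50. ]
 [ 538.8 -182.8   50. ]
 [ 430.8 -172.6   50. ]
 [ 443.5   14.4   50. ]] sides [np.float64(181.6), np.float64(108.4), np.float64(187.5), np.float64(114.2)]
yaw from y -4.739435661353426 from x -6.899669318016676
mount top [ 489.1 -124.8   50. ]
mount scene [ 491.5 -128.8   48. ]
scene corners BR?  [[ 5.574e+02 -2.000e-01  5.000e+01]
 [ 4.503e+02  4.800e+00  5.000e+01]
 [ 4.336e+02 -1.739e+02  5.000e+01]]
(array([559.5, 264.3,  78.3]), np.float64(0.2)) (array([514.6, 247.3,  78.6]), np.float64(1.9)) (array([539.9, 236.6, 120.7]), np.float64(37.6)) (array([534.2, 273.8,  38.6]), np.float64(38.6))
[559.7 264.5  78. ] [515.2 248.3  78. ] [537.5 256.4  78. ] 47.28586806746851 20.01942374046683
[559.4 264.4  78. ] [513.9 246.8  78. ] [536.6 255.6  78. ] 48.7327066533631 21.133539334182196
lug T [511.3 247.7  10. ] S [array([511.5, 244.3,  10. ]), array([562.6, 266.2,  10. ])]
```

```bash
cat >> h.py <<'E'
def to(x,y,z,base=None):
    "shift in tool axes to world TCP x,y,z"
    s=bot.state();R=Rn.from_euler('xyz',s["tool_rot"],degrees=True).as_matrix()
    return (R.T@(np.array([x,y,z])-(s["position"] if base is None else base))).round(1)
E
python3 -c "
from h import *
print(to(500,-80,240,[276.75,560.36,239.31]))
w=bot.camera_params('wrist');print(w, bot.tip_reach)"
```

```text
[-483.8 -475.3    0. ]
{'fx': 371.64829954431775, 'fy': 371.64829954431775, 'cx': 320.79257207218194, 'cy': 242.89228869403416, 'R': array([[ 0.44276238,  0.89663504, -0.00266066],
       [ 0.86014395, -0.42390121,  0.28365498],
       [ 0.25320714, -0.1278803 , -0.95892272]]), 't': array([-623.12799052,  -38.48190478,  378.00528613])} 8.0
```
Distance 678 mm → 14 rows at 50; use 20 rows: 10 rows then 10 more, 34 mm each. Close fingers too.

Careful with the scale: shifts go in units of 25 mm. That gives: -50 mm is -2, -320 mm is -12.8.

```bash
echo '[{"x":-0.6, "y":-0.6}, {"x":-2, "y":-2}, {"x":-3.4, "y":-3.4}, {"x":-4.8, "y":-4.8}, {"x":-6.2, "y":-6.2}, {"x":-7.6, "y":-7.6}, {"x":-9, "y":-9}, {"x":-10.4, "y":-10.4}, {"x":-11.8, "y":-11.6}, {"x":-12.8, "y":-12.6}]' > next.json && python3 shift.py next.json 0; echo '[{"x":-1.2, "y":-1.2}, {"x":-2.6, "y":-2.6}, {"x":-4, "y":-4}, {"x":-5.2, "y":-5.2}, {"x":-6, "y":-6}, {"x":-6.52, "y":-6.4}, {"x":-6.52, "y":-6.4}, {"x":-6.52, "y":-6.4}]' > next.json && python3 shift.py next.json
python3 - <<'E'
from h import *
import pickle
p=bot.camera_params("wrist");im=bot.camera("wrist");pickle.dump(p,open("w1.pkl","wb"))
cv2.imwrite("pics/w1.png",im[:,:,::-1]);print(bot.state()["position"],bot.state()["tool_rot"])
E
```

```text
clock: 1.1
position: [425.0, 133.8, 239.3]
tool_rot: [180.0, 0.0, 153.6]
force: [0.9, 0.8, 0.2]
opening: 0.3
finger_force: 0.0
clock: 1.9
position: [498.6, -78.3, 238.9]
tool_rot: [180.0, -0.1, 153.7]
force: [-0.0, -0.2, 1.0]
opening: 0.1
finger_force: 0.0
[498.466922   -77.82099697 238.9897495 ] [ 1.79979060e+02 -1.19299764e-01  1.53777386e+02]
```

View pics/w1.png

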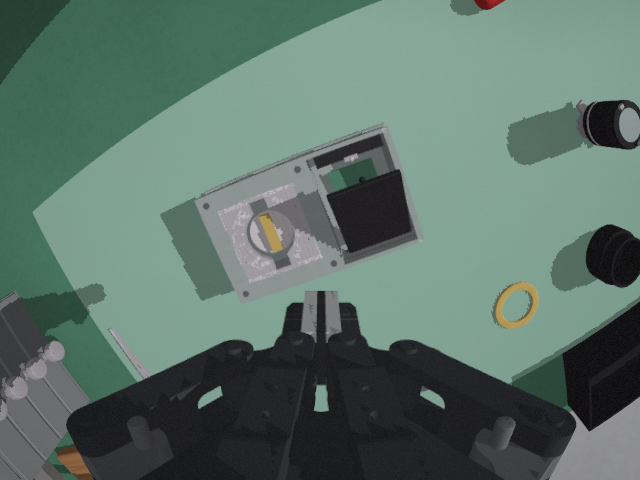

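The wrist view shows the stand with corners near (200,198), (383,125), (421,241), (243,301), the mount hole at about (270,233) and the cover open over the bay. I'll zoom in to pick points more finely.

```bash
python3 - <<'E'
import cv2
t=cv2.imread("pics/w1.png")
cv2.imwrite("pics/w1c.png",cv2.resize(t[120:310,190:430],None,fx=3,fy=3,interpolation=cv2.INTER_CUBIC))
E
```

```text
(no output)
```

View pics/w1c.png

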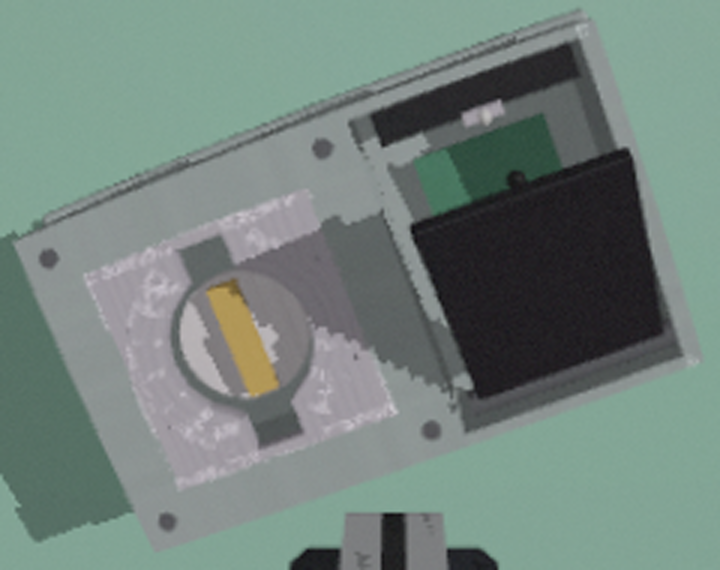

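```bash
cat > m.py <<'E'
from h import *
import pickle
p=pickle.load(open("w1.pkl","rb"))
f=lambda uv:(((uv[0]+.5)/3-.5)+190,((uv[1]+.5)/3-.5)+120)
g=lambda L,z=50:np.array([onplane(p,f(u),z,True) for u in L])
co=g([(15,238),(582,28),(695,358),(155,548)]);sc=g([(49,259),(322,148),(431,430),(167,521)])
fl=g([(85,275),(308,192),(396,412),(178,489)]);sl=g([(202,244),(281,441)]);bar=g([(224,288),(264,390)],45);rim=g([(172,340),(313,330),(222,268),(262,406)])
for n,a in(("corners",co),("screws",sc),("flange",fl),("slots",sl),("bar",bar),("rim",rim)):
    print(n,a[:,:2].round(1).tolist(),"mean",a.mean(0).round(1))
    if len(a)==4 and n!="rim":
        y=(a[1]-a[0]+a[2]-a[3])/2;x=(a[1]-a[2]+a[0]-a[3])/2
        print("  yaw",np.degrees(np.arctan2(-y[0],y[1])).round(2),np.degrees(np.arctan2(x[1],x[0])).round(2),"size",np.linalg.norm(y).round(1),np.linalg.norm(x).round(1))
    if len(a)==2: d=a[1]-a[0];print("  yaw",np.degrees(np.arctan2(d[1],d[0])),np.linalg.norm(d))
print("stand origin from corners",[ (co.mean(0)[:2]-40*np.array([-np.sin(t),np.cos(t)])).round(1) for t in np.radians([-5,-6])])
print("cover edge",g([(413,228),(630,150)],95).round(1),g([(413,228),(630,150)],85).round(1))
print("hinge",g([(478,398),(663,333)],52).round(1))
E
python3 m.py
```

```text
corners [[432.2, -174.5], [452.7, 4.0], [558.2, -4.9], [540.3, -185.9]] mean [495.9 -90.3  50. ]
  yaw -6.11 174.58 size 180.8 107.3
screws [[442.9, -168.0], [451.6, -78.8], [542.9, -88.0], [533.7, -177.3]] mean [ 492.8 -128.    50. ]
  yaw -5.71 174.19 size 89.7 91.5
flange [[452.5, -160.2], [461.2, -88.3], [532.9, -95.1], [525.6, -168.4]] mean [ 493.1 -128.    50. ]
  yaw -6.3 174.1 size 73.1 72.8
slots [[460.7, -123.5], [525.7, -131.1]] mean [ 493.2 -127.3   50. ]
  yaw -6.714646040205697 65.45510619677486
bar [[476.1, -125.0], [510.0, -129.3]] mean [ 493.  -127.2   45. ]
  yaw -7.101658592047902 34.18530375231591
rim [[482.4, -145.9], [498.8, -105.9], [469.8, -121.5], [513.1, -131.0]] mean [ 491.  -126.1   50. ]
stand origin from corners [array([ 492.4, -130.2]), array([ 491.7, -130.1])]
cover edge [[477.6 -63.1  95. ]
 [483.3  -5.1  95. ]] [[479.1 -63.7  85. ]
 [485.   -3.5  85. ]]
hinge [[539.3 -70.6  52. ]
 [545.7 -11.3  52. ]]
```

```bash
python3 -c "
from h import *
print(to(489.7,-34.6,110),bot.state()['position'])"
```

```text
[ 26.7  34.9 129.1] [498.466922   -77.82099697 238.9897495 ]
```

To row units: 10 mm is 0.4, 172 mm is 6.88.

```bash
echo '[{"x":0.4, "y":0.6, "z":0.8}, {"x":0.8, "y":1.12, "z":2}, {"x":1.08, "y":1.4, "z":3.2}, {"x":1.08, "y":1.4, "z":4.4}, {"x":1.08, "y":1.4, "z":5}, {"x":1.08, "y":1.4, "z":5.4}, {"x":1.08, "y":1.4, "z":5.8}, {"x":1.08, "y":1.4, "z":6.2}, {"x":1.08, "y":1.4, "z":6.6}, {"x":1.08, "y":1.4, "z":6.88}]' > next.json && python3 shift.py next.json; echo '[{"z":0.12}, {"z":0.24}, {"z":0.32}, {"z":0.32}, {"z":0.32}]' > next.json && python3 shift.py next.json
```

```text
clock: 2.95
position: [490.6, -36.0, 66.8]
tool_rot: [-180.0, -0.0, 153.7]
force: [-0.2, -0.2, 1.2]
opening: -0.3
finger_force: 0.4
clock: 3.45
position: [490.4, -36.1, 60.9]
tool_rot: [-180.0, 0.0, 153.7]
force: [-4.1, 0.7, 15.2]
opening: 0.3
finger_force: 7.6
```

```bash
echo '[{"z":0.06}, {"z":0.12}, {"z":0.12}, {"z":0.12}]' > next.json && python3 shift.py next.json; echo '[{"z":-0.8}, {"z":-2.4}, {"z":-4}, {"z":-5.6}, {"z":-6.4}, {"z":-6.4}]' > next.json && python3 shift.py next.json 85; python3 - <<'E'
from h import *
import pickle
p=bot.camera_params("wrist");im=bot.camera("wrist");pickle.dump(p,open("w2.pkl","wb"))
cv2.imwrite("pics/w2.png",im[:,:,::-1]);s=bot.state();print(s["position"])
print(to(537,256,220))
E
```

```text
clock: 3.85
position: [490.4, -36.1, 60.5]
tool_rot: [-180.0, 0.1, 153.7]
force: [-8.1, 0.8, 39.4]
opening: -0.0
finger_force: 19.6
clock: 4.45
position: [493.2, -36.8, 219.7]
tool_rot: [179.9, 0.5, 153.7]
force: [0.1, 0.3, -0.3]
opening: 84.4
finger_force: 0.0
[491.81575214 -36.47756597 217.8015864 ]
[ 89.  282.2  -2.4]
```

View pics/w2.png

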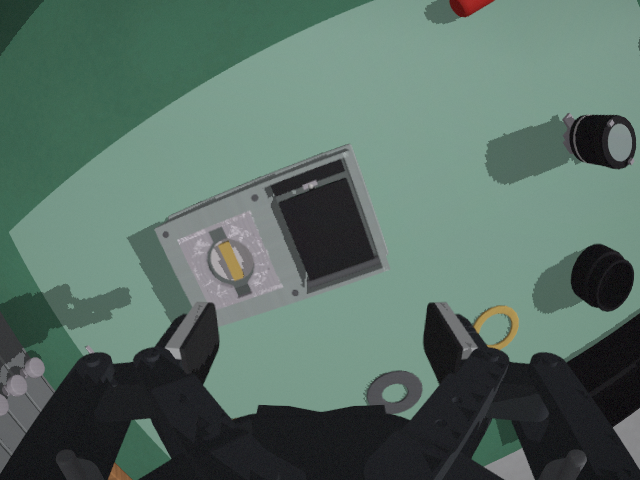

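The cover now lies flat over the bay, at roughly (277,202), (350,177), (378,258), (307,283). I'll check its edges numerically and move above the lens.

```bash
python3 - <<'E'
from h import *
import pickle
p=pickle.load(open("w2.pkl","rb"))
q=np.array([onplane(p,u,53,True) for u in((277,202),(350,177),(378,258),(307,283))]);print(q.round(1),[np.linalg.norm(q[i]-q[i-1]).round(1) for i in range(4)])
E
echo '[{"x":0.4, "y":1.2}, {"x":0.8, "y":2.6}, {"x":1.28, "y":4}, {"x":1.72, "y":5.4}, {"x":2.16, "y":6.8}, {"x":2.6, "y":8.2}, {"x":3.04, "y":9.6}, {"x":3.4, "y":10.72}, {"x":3.56, "y":11.28}, {"x":3.56, "y":11.28}]' > next.json && python3 shift.py next.json;echo '[{}, {}]' > next.json && python3 shift.py next.json
python3 - <<'E'
from h import *
import pickle
p=bot.camera_params("wrist");im=bot.camera("wrist");pickle.dump(p,open("w3.pkl","wb"))
cv2.imwrite("pics/w3.png",im[:,:,::-1]);s=bot.state();print(s["position"],s["tool_rot"])
for X in((537,256,80),(559.5,264.3,78),(514.6,248,78)):print(proj(p,np.array(X),True).round(1))
c=proj(p,np.array((537,256,70)),True).astype(int);print(c)
x0,y0=max(c[0]-100,0),max(c[1]-75,0);print(x0,y0)
cv2.imwrite("pics/w3c.png",cv2.resize(im[y0:y0+150,x0:x0+200,::-1],None,fx=4,fy=4,interpolation=cv2.INTER_CUBIC))
E
```

```text
[[ 4.635e+02 -6.290e+01  5.300e+01]
 [ 4.714e+02 -3.000e-01  5.300e+01]
 [ 5.449e+02 -8.100e+00  5.300e+01]
 [ 5.385e+02 -7.320e+01  5.300e+01]] [np.float64(75.7), np.float64(63.0), np.float64(73.9), np.float64(65.5)]
clock: 5.5
position: [535.3, 257.3, 214.7]
tool_rot: [-179.9, -0.1, 153.9]
force: [-0.7, -0.0, 0.3]
opening: 84.8
finger_force: 0.0
clock: 5.7
position: [535.5, 254.6, 215.8]
tool_rot: [-179.9, -0.1, 153.6]
force: [0.2, -1.2, 0.5]
opening: 85.1
finger_force: 0.0
[535.63738927 254.63781335 216.05907696] [-1.79944156e+02 -3.25504211e-02  1.53612338e+02]
[324.5 232. ]
[347.2 252.1]
[301.6 209.8]
[324 228]
224 153
```

View pics/w3c.png

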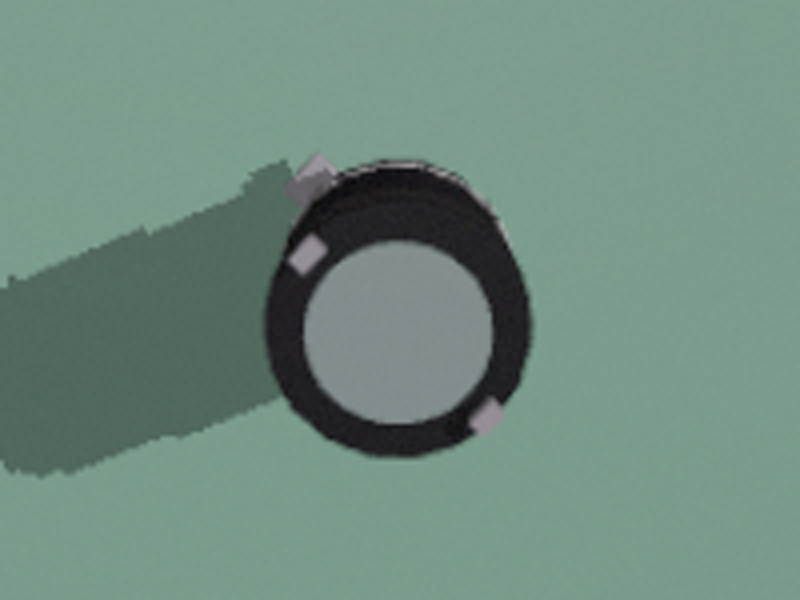

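The lens is at crop centre (398,333) with tabs at (307,254) and (487,416).

```bash
python3 - <<'E'
from h import *
import pickle
p=pickle.load(open("w3.pkl","rb"))
f=lambda u,v:((u+.5)/4-.5+224,(v+.5)/4-.5+153)
a=onplane(p,f(487,416),80,True);b=onplane(p,f(307,254),80,True);g=onplane(p,f(398,332),78,True)
print(a,b,(a+b)/2,g,np.linalg.norm(a-b),np.degrees(np.arctan2(*(a-b)[1::-1])))
lug=onplane(p,f(313,178),13,True);print("lug",lug)
c=(a+b)/2
print(to(c[0],c[1],58-11),to(c[0],c[1],60-11))
E
```

```text
[561.55623262 261.68343218  80.        ] [518.14753691 245.3158021   80.        ] [539.85188476 253.49961714  80.        ] [539.57849693 253.55600266  78.        ] 46.39196242563173 20.65939189323781
lug [514.24667141 244.65864451  13.        ]
[ -4.4   1.  169.1] [ -4.4   1.  167.1]
```

```bash
python3 - <<'E'
from h import *
import pickle
p=pickle.load(open("w1.pkl","rb"))
s=[498.467,-77.821,238.99];R=Rn.from_euler('xyz',[179.979,-.119,153.777],degrees=True).as_matrix()
for t in((0,0,8),(11,0,8),(-11,0,8),(11,0,-14),(-11,0,-14)):print(t,proj(p,R@np.array(t)+s,True).round(1))
print("cam in tool",R.T@(-np.array(p["R"]).T@p["t"]-s), "axis",R.T@np.array(p["R"])[2])
E
```

```text
(0, 0, 8) [323.1 306.8]
(11, 0, 8) [323.2 282.8]
(-11, 0, 8) [323.1 329.3]
(11, 0, -14) [323.5 306.5]
(-11, 0, -14) [323.4 357.5]
cam in tool [  69.91541825   -0.83474281 -133.21277393] axis [-2.83922217e-01 -8.75890027e-04  9.58846915e-01]
```

```bash
python3 -c "
from h import *
print(to(537,256,47))"
```

```text
[ -0.7   2.  169.1]
```

```bash
echo '[{"x":-0.02, "y":0.04, "z":1}, {"x":-0.028, "y":0.08, "z":2.4}, {"x":-0.028, "y":0.08, "z":3.6}, {"x":-0.028, "y":0.08, "z":4.6}, {"x":-0.028, "y":0.08, "z":5.4}, {"x":-0.028, "y":0.08, "z":6}, {"x":-0.028, "y":0.08, "z":6.4}, {"x":-0.028, "y":0.08, "z":6.68}, {"x":-0.028, "y":0.08, "z":6.76}, {"x":-0.028, "y":0.08, "z":6.76}]' > next.json && python3 shift.py next.json; echo '[{}, {}, {}, {}, {}, {}]' > next.json && python3 shift.py next.json 40
```

```text
clock: 6.75
position: [537.7, 257.7, 47.7]
tool_rot: [180.0, 0.0, 153.7]
force: [-1.2, 0.4, -0.1]
opening: 85.0
finger_force: 0.0
clock: 7.35
position: [537.6, 257.6, 48.3]
tool_rot: [180.0, 0.0, 153.7]
force: [-0.5, -1.3, 6.0]
opening: 50.2
finger_force: 61.6
```

To row units: -90 mm is -3.6, -10 mm is -0.4.

```bash
echo '[{"z":-0.4}, {"z":-1.2}, {"z":-2.2}, {"z":-3.2}, {"z":-3.6}, {"z":-3.6}]' > next.json && python3 shift.py next.json;python3 -c "
from h import *
print(bot.state(),to(490.2,-125.2,138))"
```

```text
clock: 7.95
position: [538.2, 258.0, 138.8]
tool_rot: [179.9, 0.1, 153.7]
force: [-0.3, 0.4, -2.8]
opening: 51.0
finger_force: 62.7
{'clock': 7.95, 'q': array([ 1.48909697e+01,  3.53704767e+01,  9.14691572e+01,  6.21261443e-03,
        5.29659504e+01, -4.88322665e+01]), 'qvel': array([-0.03204943,  2.24172907,  1.77341204, -0.03461328, -0.6630847 ,
       -0.02651649]), 'tau': array([ 9.55640688e-02, -4.63451314e+01, -1.43705490e+01, -3.92585382e-03,
        1.17108529e-01,  1.64108374e-04]), 'position': array([538.19693396, 257.99546216, 138.80165795]), 'tool_rot': array([1.79868280e+02, 1.43080125e-01, 1.53719338e+02]), 'force': array([-0.3478317 ,  0.41565186, -2.81817301]), 'torque': array([ 0.01268431, -0.04026255,  0.02138518]), 'finger_force': 62.66930937767029, 'opening': 51.03783803293534} [-1.266e+02 -3.648e+02  3.000e-01]
```

To row units: -300 mm is -12, -280 mm is -11.2.

```bash
echo '[{"x":-0.2, "y":-0.6}, {"x":-0.6, "y":-1.8}, {"x":-1.08, "y":-3.2}, {"x":-1.6, "y":-4.6}, {"x":-2.08, "y":-6}, {"x":-2.56, "y":-7.4}, {"x":-3.04, "y":-8.8}, {"x":-3.52, "y":-10.2}, {"x":-3.88, "y":-11.2}, {"x":-4.16, "y":-12}]' > next.json && python3 shift.py next.json;echo '[{"x":-0.24, "y":-0.8, "drz":3}, {"x":-0.52, "y":-1.6, "drz":8}, {"x":-0.76, "y":-2.2, "drz":13}, {"x":-0.9, "y":-2.6, "drz":18}, {"x":-0.9, "y":-2.6, "drz":23}, {"x":-0.9, "y":-2.6, "drz":26.8}, {"x":-0.9, "y":-2.6, "drz":26.8}, {"x":-0.9, "y":-2.6, "drz":26.8}]' > next.json && python3 shift.py next.json
python3 - <<'E'
from h import *
import pickle
p=bot.camera_params("wrist");w=bot.camera("wrist");pickle.dump(p,open("w4.pkl","wb"));s=bot.state();print(s["position"],s["tool_rot"])
t=bot.camera("top");c=bot.camera("scene")
cv2.imwrite("pics/t4.png",t[:,:,::-1]);cv2.imwrite("pics/s4.png",c[:,:,::-1]);cv2.imwrite("pics/w4.png",w[:,:,::-1])
for n,q in P.items():print(n,proj(q,np.array([490,-125,90])),proj(q,np.array([490,-125,50])))
f=lambda im,x,y,w,h,k:cv2.resize(im[y:y+h,x:x+w,::-1],None,fx=k,fy=k,interpolation=cv2.INTER_CUBIC)
cv2.imwrite("pics/m4.png",np.vstack([np.hstack([f(t,340,240,100,75,4),f(c,210,200,100,75,4)]),f(w,170,120,320,120,2.5)]))
E
```

```text
clock: 8.95
position: [495.7, -59.6, 135.9]
tool_rot: [-179.9, -0.2, 153.6]
force: [-0.5, 0.1, -2.4]
opening: 50.9
finger_force: 62.9
clock: 9.75
position: [487.9, -125.6, 136.4]
tool_rot: [-179.9, -0.1, 127.0]
force: [0.2, 0.1, -2.5]
opening: 51.0
finger_force: 62.9
[ 488.25063305 -125.60480249  136.57987801] [-1.79945107e+02 -9.63929699e-02  1.26967852e+02]
scene [254.49248872 261.95351431] [256.53201247 270.87831534]
top [393.67549224 286.71267032] [390.96638129 289.18664067]
```

View pics/m4.png

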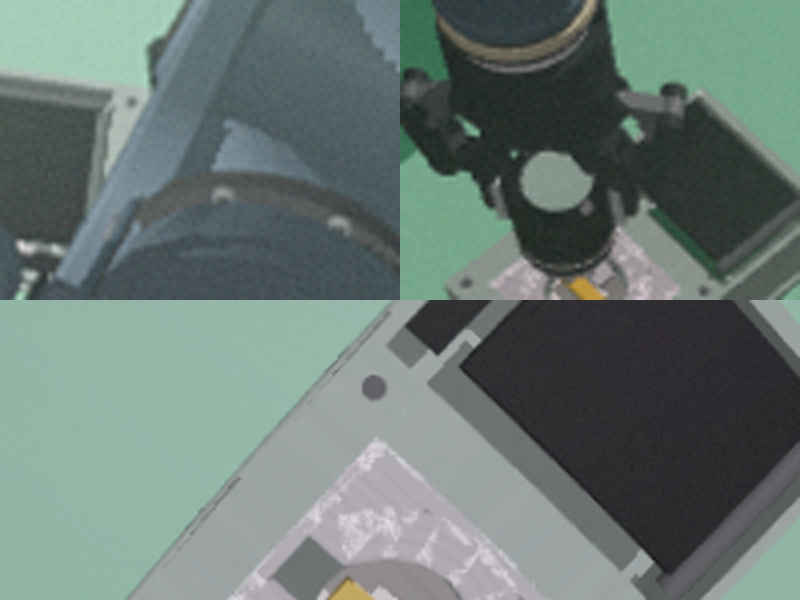

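The scene view shows the lens held upright above the mount, and the wrist crop shows the mount slot and the shut cover. The lower part of the wrist picture should show the lens against the slots.

```bash
python3 - <<'E'
import cv2
t=cv2.imread("pics/w4.png")
cv2.imwrite("pics/w4c.png",cv2.resize(t[200:390,200:440],None,fx=3,fy=3,interpolation=cv2.INTER_CUBIC))
E
```

```text
(no output)
```

View pics/w4c.png

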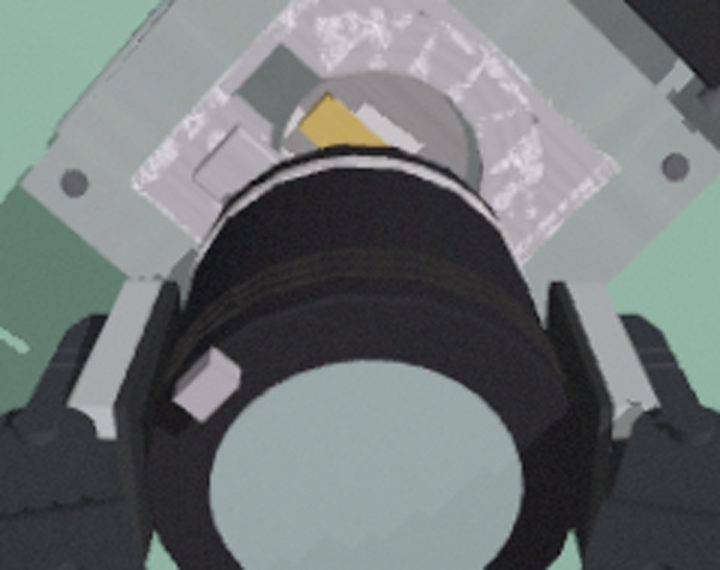

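```bash
python3 - <<'E'
from h import *
import pickle
p=pickle.load(open("w4.pkl","rb"))
s=np.array([488.25,-125.6,136.58]);R=Rn.from_euler('xyz',[-179.945,-.096,126.968],degrees=True).as_matrix()
f=lambda uv:(((uv[0]+.5)/3-.5)+200,((uv[1]+.5)/3-.5)+200)
g=lambda L,z:np.array([onplane(p,f(u),z,True) for u in L])
h0=136.58-47.9
ang=lambda d:np.degrees(np.arctan2(d[1],d[0])).round(2)
T=lambda X:(R.T@(X-s)).round(1)
l=g([(195,172),(237,125)],h0+13);print("lug",l.round(1),"w",np.linalg.norm(l[1]-l[0]),"yaw",ang(l[1]-l[0])+90,"mid tool",T(l.mean(0)))
e=np.radians(-6.2);print(" expected lug mid tool (no bias)",T(s+np.r_[-31*np.cos(e),-31*np.sin(e),h0+13-s[2]]))
sl=g([(235,92),(282,45)],50);print("slot end",sl.round(1),np.linalg.norm(sl[1]-sl[0]),ang(sl[1]-sl[0])+90,"mid",sl.mean(0).round(1),"-> mount",(sl.mean(0)+33.5*np.r_[np.cos(e),np.sin(e),0]).round(1),"tool",T(sl.mean(0)+33.5*np.r_[np.cos(e),np.sin(e),0]))
gl=g([(210,480),(524,485)],h0+76);print("glass",T(gl[0]),T(gl[1]))
sc=g([(75,183),(675,167)],50);print("screws",sc.round(1),np.linalg.norm(sc[0]-sc[1]))
tb=g([(207,380)],h0+80);print("tab",T(tb[0]))
E
```

```text
lug [[ 458.5 -131.   101.7]
 [ 459.4 -120.5  101.7]] w 10.555268296872603 yaw 174.97 mid tool [ 17.4 -23.5  35. ]
 expected lug mid tool (no bias) [ 21.1 -22.6  35. ]
slot end [[ 459.1 -130.7   50. ]
 [ 461.  -117.    50. ]] 13.869095811768652 171.82999999999998 mid [ 460.1 -123.8   50. ] -> mount [ 493.4 -127.4   50. ] tool [-4.7  3.1 86.6]
glass [ -2.1 -17.3 -28.1] [ -2.8  18.3 -28.1]
screws [[ 442.8 -167.8   50. ]
 [ 542.9  -87.9   50. ]] 128.04695248396303
tab [ 13.3 -16.2 -32.1]
```

Careful with the scale: shifts go in units of 25 mm. That gives: 34 mm is 1.36, 30 mm is 1.2.

```bash
python3 - <<'E'
from h import *
q=onplane(P["scene"],(248.6,245.1),164.5);print("glass scene",q.round(1))
print(to(490.6,-124.8,103))
E
echo '[{"x":-0.032, "y":0.096, "z":0.4}, {"x":-0.032, "y":0.096, "z":0.88}, {"x":-0.032, "y":0.096, "z":1.2}, {"x":-0.032, "y":0.096, "z":1.36}, {"x":-0.032, "y":0.096, "z":1.36}, {"x":-0.032, "y":0.096, "z":1.36}]' > next.json && python3 shift.py next.json
```

```text
glass scene [ 489.5 -129.4  164.5]
[-0.6  2.  33.9]
clock: 10.5
position: [491.6, -124.8, 103.2]
tool_rot: [-180.0, -0.0, 126.9]
force: [0.7, 0.8, -2.2]
opening: 50.7
finger_force: 62.9
```

To row units: 2 mm is 0.08, 10 mm is 0.4.

```bash
echo '[{"x":0.012, "y":-0.016, "z":0.08}, {"x":0.012, "y":-0.016, "z":0.16}, {"x":0.012, "y":-0.016, "z":0.24}, {"x":0.012, "y":-0.016, "z":0.32}, {"x":0.012, "y":-0.016, "z":0.4}, {"x":0.012, "y":-0.016, "z":0.4}]' > next.json && python3 shift.py next.json
```

```text
clock: 11.1
position: [490.8, -124.7, 93.0]
tool_rot: [-180.0, -0.0, 126.9]
force: [0.7, 0.7, -2.9]
opening: 51.0
finger_force: 62.9
```

To row units: 5 mm is 0.2, 3 mm is 0.12.

```bash
echo '[{"z":0.04}, {"z":0.08}, {"z":0.12}, {"z":0.16}, {"z":0.2}, {"z":0.24}, {"z":0.24}]' > next.json && python3 shift.py next.json
```

```text
clock: 11.8
position: [491.1, -124.9, 87.4]
tool_rot: [180.0, 0.0, 126.9]
force: [-0.7, 0.4, -1.7]
opening: 50.8
finger_force: 62.9
```

To row units: 7 mm is 0.28, 6 mm is 0.24.

```bash
echo '[{"z":0.06}, {"z":0.12}, {"z":0.18}, {"z":0.24}, {"z":0.28}, {"z":0.28}]' > next.json && python3 shift.py next.json
```

```text
clock: 12.4
position: [491.1, -124.9, 80.3]
tool_rot: [180.0, 0.0, 126.9]
force: [-1.3, -0.2, 3.5]
opening: 50.9
finger_force: 63.2
```

To row units: 4.5 mm is 0.18, 4 mm is 0.16.

```bash
echo '[{"z":0.06}, {"z":0.12}, {"z":0.16}, {"z":0.18}, {"z":0.18}]' > next.json && python3 shift.py next.json
```

```text
clock: 12.9
position: [491.1, -125.0, 76.5]
tool_rot: [180.0, 0.0, 126.9]
force: [-1.8, 0.0, 10.3]
opening: 50.8
finger_force: 64.3
```

```bash
echo '[{"z":0.02}, {"z":0.032}, {"z":0.032, "drz":4}, {"z":0.032, "drz":8}, {"z":0.032, "drz":12}, {"z":0.032, "drz":16}, {"z":0.032, "drz":20}, {"z":0.032, "drz":20}]' > next.json && python3 shift.py next.json; python3 -c "
from h import *
s=bot.state();print(s['torque'],s['force'],s['q'])"
```

```text
clock: 13.7
position: [491.8, -123.9, 76.4]
tool_rot: [179.9, -0.0, 106.8]
force: [-0.7, 4.3, 15.8]
opening: 50.9
finger_force: 64.1
[ 0.91050812 -0.10003123  0.03143989] [-0.74417553  4.2688714  15.78132095] [-26.83852814  36.5266229  106.52537532   0.15749202  36.85239132
 -43.77768357]
```

To row units: 2 mm is 0.08, 1 mm is 0.04.

```bash
echo '[{"x":0.008, "y":0.032}, {"x":0.012, "y":0.04, "drz":5}, {"x":0.012, "y":0.052, "drz":10}, {"x":0.012, "y":0.068, "drz":15}, {"x":0.012, "y":0.08, "drz":20}, {"x":0.012, "y":0.08, "drz":20}]' > next.json && python3 shift.py next.json; python3 -c "
from h import *
s=bot.state();print(s['torque'],s['force'],s['q'])"
```

```text
clock: 14.3
position: [493.0, -123.7, 76.4]
tool_rot: [179.9, 0.0, 86.9]
force: [-3.3, 1.9, 16.0]
opening: 50.8
finger_force: 64.3
[ 0.2265513   0.37941392 -0.01231254] [-3.28768924  1.93989446 15.99821962] [-2.66994786e+01  3.65865398e+01  1.06318499e+02  7.68689628e-03
  3.70414700e+01 -2.35772690e+01]
```

```bash
echo '[{"y":0.004, "drz":5}, {"y":0.012, "drz":10}, {"y":0.02, "drz":15}, {"y":0.028, "drz":20}, {"y":0.028, "drz":20}]' > next.json && python3 shift.py next.json; python3 -c "
from h import *
s=bot.state();print(s['torque'],s['force'],s['q'])"
```

```text
clock: 14.8
position: [494.0, -124.1, 76.4]
tool_rot: [179.9, 0.0, 66.9]
force: [-2.8, 0.9, 15.4]
opening: 50.7
finger_force: 64.3
[-0.06823216  0.37540923  0.04063485] [-2.78126783  0.94984821 15.36459684] [-2.66777852e+01  3.66228168e+01  1.06193981e+02 -2.82498582e-02
  3.70770785e+01 -3.55423988e+00]
```

To row units: 0.6 mm is 0.024, -0.2 mm is -0.008.

```bash
echo '[{"y":0.008, "drz":5}, {"y":0.016, "drz":10}, {"x":-0.004, "y":0.024, "drz":15}, {"x":-0.008, "y":0.028, "drz":18}, {"x":-0.008, "y":0.028, "drz":18}]' > next.json && python3 shift.py next.json; python3 -c "
from h import *
s=bot.state();print(s['torque'],s['force'])";echo '[{"y":0.004, "drz":3}, {"y":0.008, "drz":6}, {"y":0.008, "drz":8}, {"y":0.008, "drz":8}]' > next.json && python3 shift.py next.json; python3 -c "
from h import *
s=bot.state();print(s['torque'],s['force'])"
```

```text
clock: 15.3
position: [494.8, -124.8, 76.4]
tool_rot: [179.9, -0.0, 49.0]
force: [-2.7, 0.1, 14.6]
opening: 50.9
finger_force: 64.2
[-0.12921882  0.36224132  0.13422751] [-2.68697742  0.06905705 14.56773291]
clock: 15.7
position: [495.0, -125.2, 76.4]
tool_rot: [179.8, -0.0, 41.0]
force: [-3.2, -0.3, 14.5]
opening: 50.5
finger_force: 64.2
[-0.24955488  0.4392873   0.18091321] [-3.24456732 -0.25413311 14.47474224]
```

```bash
for i in 1; do echo '[{"drz":2}, {"drz":3}, {"drz":3}]' > next.json && python3 shift.py next.json; python3 -c "
from h import *
s=bot.state();print(s['torque'],s['force'])";echo '[{"drz":2}, {"drz":3}, {"drz":3}]' > next.json && python3 shift.py next.json; python3 -c "
from h import *
s=bot.state();print(s['torque'],s['force'])"; done
python3 - <<'E'
from h import *
import pickle
p=bot.camera_params("wrist");w=bot.camera("wrist");c=bot.camera("scene");pickle.dump(p,open("w5.pkl","wb"))
cv2.imwrite("pics/w5.png",w[:,:,::-1]);s=bot.state();print(s["position"],s["tool_rot"])
f=lambda im,x,y,w,h,k:cv2.resize(im[y:y+h,x:x+w,::-1],None,fx=k,fy=k,interpolation=cv2.INTER_CUBIC)
cv2.imwrite("pics/m5.png",np.hstack([f(w,200,180,160,200,2.5),f(w,360,180,160,200,2.5)]) if 0 else np.vstack([f(w,160,190,320,140,2.5)[:350],np.hstack([f(c,210,210,100,60,4),np.zeros((240,400,3),np.uint8)])]))
E
```

```text
clock: 16.0
position: [495.2, -125.3, 76.4]
tool_rot: [179.8, -0.0, 38.0]
force: [-1.7, -0.7, 13.8]
opening: 50.7
finger_force: 64.1
[-0.34275408  0.40976609  0.22482202] [-1.69642365 -0.70408176 13.78005273]
clock: 16.3
position: [495.1, -125.5, 76.4]
tool_rot: [179.8, -0.0, 35.2]
force: [-2.6, -1.0, 13.8]
opening: 50.7
finger_force: 64.1
[-0.45339734  0.41859393  0.53384043] [-2.56576318 -1.01540121 13.77086618]
[ 495.11956803 -125.52020603   76.40329226] [ 1.79786184e+02 -2.17579316e-03  3.51633257e+01]
```

View pics/m5.png

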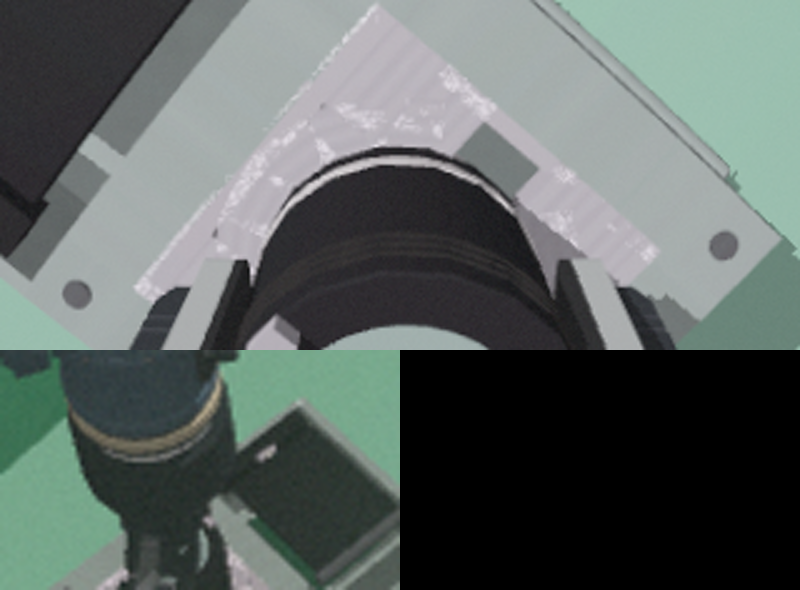

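The picture shows the lens seated on the flange, its lugs out of the empty slot at about crop (495,155), and the cover shut. The turning torque jumped from 0.22 to 0.53 N m at about 91 degrees, which is the hard stop.

```bash
python3 -c "
from cell import bot
print(bot.job_done())"
```

```text
the job is handed in; nothing more can be done
None
```

I pressed the cover shut, seated the lens in the mount and turned it clockwise to its stop, still gripped, and handed the job in at about 16 s; no verdict was returned.

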